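# Index the specimen carrier under the measuring arm

## Robot

A 7-joint arm with a two-finger parallel gripper is mounted at the origin on the work surface. World frame = base frame: x ahead of the robot, y to its left, z up, the work surface at z = 0. Lengths are in m, angles in rad, forces in N, time in s.
With the tool pointing down it reaches from about 0.4 to 0.875 m from the base axis. Payload 19.3 kg.
Tool frame: the origin (TCP) lies at the very end of the fingers, on their centre line; the grasp point (between the pads) lies 19 mm behind it; z points along the fingers, y is the line along which they close (so a half turn about z gives the same grasp; the last joint's range is limited). The gripper opens to 85 mm and grips with 20 to 120 N. Pads are 22 mm wide; open, the fingers measure 114 mm over their backs; the gripper's body (76 mm by 85 mm) begins 54 mm behind the grasp point. The pads swing forward as they close: fully open they stand 13 mm farther back than shut.
Start: joints at [-1.396, 0.521, -0.036, 1.599, 0.021, 1.021, -0.113], TCP at [0.151, 0.606, 0.231] pointing down, gripper open.
Joint ranges: [-2.91, 2.91], [-0.3, 2.13], [-1.5, 1.42], [0.17, 2.43], [-1.26, 4.41], [0.16, 1.93], [-2.52, 2.52]. Speed limits (rad/s): [1.89, 1.89, 2.39, 2.39, 3.01, 3.01, 3.01].

## Interface

Orientations are given as [roll, pitch, yaw] about the fixed x, y, z axes, in that order (R = Rz(yaw) Ry(pitch) Rx(roll)).
In Python, from workcell import observe, grab_frame, job_done gives the robot as it stands.
- The arm moves only by the tool move_arm, never from a script. Its argument "plan" is a list that holds one entry, the list of rows, each a list of 7 numbers: the shift along the tool's x, y, z each as a share of 0.02 m, from -1 to 1, then the turn, a rotation vector about the tool's x, y, z each as a share of 6 degrees, from -1 to 1, then the opening, from -1 (shut) to 1 (fully open). A call has exactly 10 rows; each row shifts and turns the commanded pose from where the row before left it, along the tool's axes as they then stand; what a row does not reach is not made up. A row lasts 1/10 s, in which the tool goes at most 50 mm and 8.59 degrees, less where a joint would pass 70% of its speed; a pose out of reach is approached as far as the arm can. A call with a number of a shift or a turn outside -1 to 1 is refused whole. A call with a gripper value outside its range is refused whole. The fingers move at their own pace and stop on an object; "grip_force" is the grip in N (left out, the last holds). Time passes only in rows, so rows that do not move let the fingers close, or fill a call up. It gives the time, the measured TCP pose, the force, the opening and the grip force at its end, in the units of the state.
- observe(): the state, without advancing time (a new reading comes with each control period).
- grab_frame(name): name is "scene" or "top" or "wrist"; returns a dict with "color" (420x560x3 uint8, red, green, blue), "intrinsics" (3x3 intrinsics, pixels), "k1" (the pictures are not rectified: a ray, as slopes to the right and down, at radius r is drawn at 1 + k1 r^2 times it, then the intrinsics apply), "position" and "orientation" of the camera in the world; the wrist camera has in their place "tool_from_camera" (4x4, takes a point from camera to tool coordinates, whose origin is the TCP and whose axes are the flange's). Camera axes: x right, y down, z forward; pixel columns grow to the right and rows downward; lengths in m; the calibration is good to about 2 mm. A picture is of the moment at which its call begins: read the wrist's pose just before it. There is no depth.
- job_done(): hands the job in; it is judged then, once.
The state is a dict: "clock": time; "qpos": joint angles; "qd": joint speeds; "joint_efforts": joint torques, N m; "position": TCP position; "tool_rot": TCP orientation; "force": force on the tool from outside, world axes, zero at the start; "moment": the same for the moment, N m; "grip_width": finger opening in m; "finger_force": force on a finger pad.
Only numpy, scipy, OpenCV 4.12 (cv2) and the standard library are available. Lean on these libraries where they do the work, as an engineer would, in place of code of your own. Each camera call takes 0.05 s, during which the arm holds its last target. There are 200 camera calls.

## Task

The first bronze on the inspection slide has been measured. Lift the measuring arm well up by its lever grip, slide the carrier along its rail to the very next station, where its spring plunger drops into a hidden detent that you must feel for, and leave it seated there; then lower the arm fully again and let go. Keep the arm up whenever the carrier is off a station, and leave the other things on the table where they are.

Things in the scene. Friction and masses are not known exactly. Their poses are not given: they have to be found in the camera images.
- slide: Inspection slide, fixed: base plate 250 x 500 x 12 mm, grey rail (60 x 440 mm, top at 50 mm) along its y axis. Origin on the table under the rail's middle; +y is the way the carrier must travel. A white column (50 x 60 mm, 158 mm high) at x +118 mm, y 0 carries the measuring arm over the rail at y 0. The detents, V notches inside the rail under a black seal, cannot be seen.
- carrier (a joint): Travel of the carrier (plate 84 x 235 mm, top at 66 mm, two foam pads with small bronzes up to 93 mm) along the slide's +y, m; 0 at the first station, its start. The next station is set somewhere from 0.062 to 0.100; a further, wrong one lies 0.055 beyond it; end stop 0.165. It rubs with about 2 N; a notch takes about 10 N to leave and pulls the carrier in over its last 5 mm.
- carrier_fin (a point): Upright aluminium fin on the trailing (-y) end of the carrier, to grip or push: 16 mm thick along the rail, 44 mm across it, from 66 to 112 mm above the table. The point lies on its middle plane at 100 mm height.
- plunger (a joint): Height of the carrier's spring plunger, in m: 0 when its tip is down in a detent, 0.005 when it rides on the rail between detents.
- plunger_top (a point): Top of the plunger's black knob (18 mm across), between the two foam pads, 140 mm ahead (+y) of the fin; 88 mm above the table when seated, 93 mm between stations. Leave it to its spring.
- probe_arm (a joint): Angle of the measuring arm, in rad: 0 lowered (level, its stop, where it starts), 0.7 raised to its upper stop. A friction hinge holds it wherever it is left; moving it takes about 3 N at the grip.
- lever_grip (a point): Middle of the measuring arm's lever grip: a steel rod 16 mm across and 45 mm long on the robot-side end of the arm, lying along the slide's x axis, its axis 140 mm above the table when lowered. It stands 155 mm from the pivot and rises in an arc.
- probe_pivot (a point): The arm's hinge on the column, 140 mm above the table; the axis lies along the slide's y axis.
- brush: Bystander: brush 160 mm long lying on the base plate on the robot's side of the rail. Origin under its middle.
- vial: Bystander: amber vial 32 x 60 mm on the base plate behind the rail. Origin at its foot.
- weight: Bystander: steel knob weight 40 x 47 mm on the base plate behind the rail. Origin at its foot.
- censer_lid: Bystander: dark bronze censer lid 124 mm across, 96 mm high, to the right of the slide. Origin at its foot.
- finial: Bystander: bronze finial 52 x 74 mm, to the right. Origin at its foot.
- beaker: Bystander: glass beaker 64 mm across, 85 mm high, to the left. Origin at its foot.
- gauge_block: Bystander: steel block 30 x 50 x 20 mm, to the left. Origin at its foot.

How it is judged:
By the outcome, as a careful person would: the job done as asked, in the order asked, and still so for the second after the job is handed in, with the robot touching nothing.
It also fails if it takes over 64 s, if anything falls off the work surface, if the arm or the gripper's body presses on something with over 40 N, if the wrist force passes 120 N, or if a joint passes its speed limit or range.

## Working session

There is one attempt and no reset: what is moved stays moved. The work goes in short steps, Python scripts to look and compute and a tool call to move; the robot and the scene stay as the last step left them, time stands still between calls to the robot, and variables do not carry over. Pictures are saved under pics/ and viewed, at most 10 in all, crops included, and the job is handed in when it is done.

Besides the shell and the picture viewer there is one more tool, called after ">>>" in YAML: its name, and indented under it one key for each argument. move_arm: Moves the arm, as the interface text tells. Shift numbers are shares of 0.02 m and turn numbers shares of 6 degrees, none past 1 either way. Its arguments: {"type":"object","properties":{"plan":{"type":"array"},"grip_force":{"type":"number"}},"required":["plan"]}

```bash
mkdir -p pics
cat > h.py <<'E'
import numpy as np, cv2, pickle
from workcell import observe, grab_frame, job_done
def rot(o):
    from scipy.spatial.transform import Rotation as R
    o=np.array(o,float)
    return o if o.shape==(3,3) else (R.from_euler('xyz',o).as_matrix() if o.size==3 else R.from_quat(o).as_matrix())
def ray(f,u,v):
    K=np.array(f['intrinsics']);d=np.array([f['k1'],0,0,0,0],float)
    p=cv2.undistortPoints(np.array([[[u,v]]],float),K,d)[0,0]
    return np.array(f['position']),rot(f['orientation'])@np.array([p[0],p[1],1])
def onz(f,u,v,z):
    o,d=ray(f,u,v);return o+d*(z-o[2])/d[2]
def proj(f,P):
    R=rot(f['orientation']);c=R.T@(np.array(P)-np.array(f['position']))
    q=cv2.projectPoints(c.reshape(1,3),np.zeros(3),np.zeros(3),np.array(f['intrinsics']),np.array([f['k1'],0,0,0,0],float))[0]
    return q.ravel()
def save(f,n):
    cv2.imwrite('pics/'+n+'.png',f['color'][:,:,::-1]);pickle.dump(f,open(n+'.pkl','wb'))
E
python3 - <<'E'
from h import *
s=observe();print(s)
for n in('scene','top'):
    f=grab_frame(n);save(f,n+'0');print(n,f['position'],f['orientation'],f['k1'],f['intrinsics'])
E
```

```text
{'clock': 0.0, 'qpos': array([-1.39619382,  0.52203039, -0.03631465,  1.5999801 ,  0.02122489,
        1.02109244, -0.11281529]), 'qd': array([ 2.02236123e-03,  1.52166306e-03, -8.19092474e-05, -5.81660456e-04,
        2.06497461e-04, -7.46347752e-04, -1.21387346e-04]), 'joint_efforts': array([ 2.07255805e-03, -9.27092028e+01,  1.98056392e+00, -3.69934845e+01,
        1.78048282e-02,  8.13373423e-03,  7.89773503e-05]), 'position': array([0.15144824, 0.60603975, 0.23072567]), 'tool_rot': array([-3.14047299e+00,  1.06906093e-04,  2.89676640e+00]), 'force': array([-0.47563837,  0.19201271,  0.40875247]), 'moment': array([ 0.03674945,  0.01582096, -0.01892664]), 'finger_force': 0.0, 'grip_width': 0.0855076066504507}
scene [1.53437722 0.02050799 0.71162388] [-2.14909916  0.00931549  1.56969787] -0.021778765474595528 [[388.0987485    0.         285.51257921]
 [  0.         388.0987485  205.49701098]
 [  0.           0.           1.        ]]
top [ 0.48046845 -0.01085554  1.47291141] [-3.06276244  0.00525271 -1.56383164] -0.059051511903910815 [[502.53696441   0.         284.74396867]
 [  0.         502.53696441 215.63157373]
 [  0.           0.           1.        ]]
```

View pics/scene0.png

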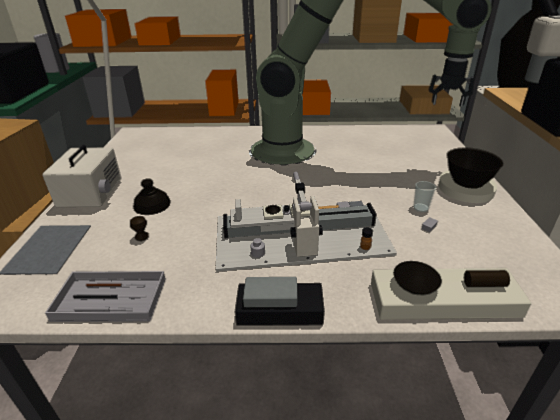

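View pics/top0.png

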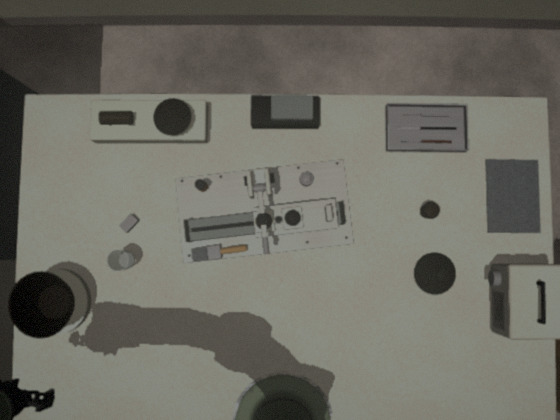

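The scene picture shows the slide in the middle, with the column at (305,235), the lever grip near (298,180) and the fin near (238,210). In the top picture, the carrier is at (265–345,215) with the fin near (328,212), and slide +y points to image left.

Run:
```python
import cv2
a=cv2.imread('pics/top0.png')[150:270,170:360];cv2.imwrite('pics/topc.png',cv2.convertScaleAbs(cv2.resize(a,None,fx=4.2,fy=4.2,interpolation=cv2.INTER_CUBIC),alpha=1.5))
a=cv2.imread('pics/scene0.png')[160:275,205:400];cv2.imwrite('pics/scenec.png',cv2.resize(a,None,fx=4,fy=4,interpolation=cv2.INTER_CUBIC))
```

```text
(no output)
```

View pics/topc.png

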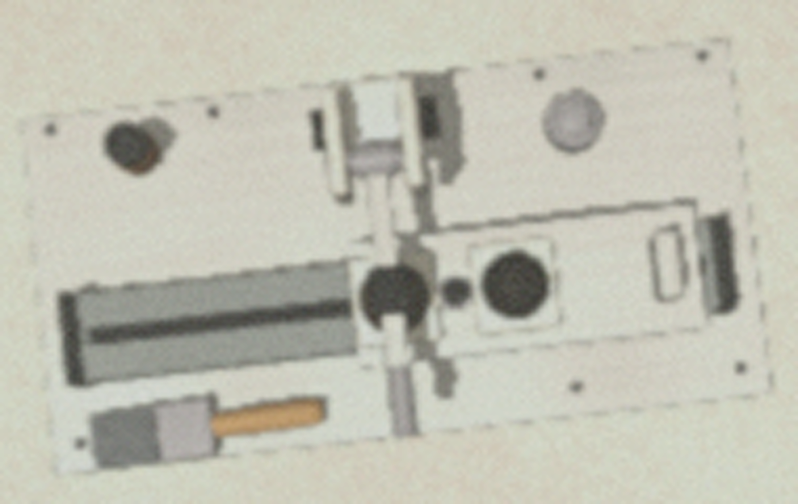

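View pics/scenec.png

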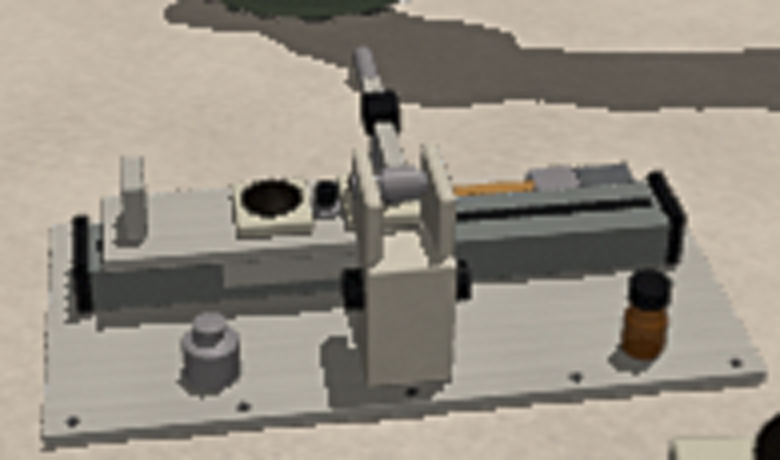

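Run:
```python
from h import *
t=pickle.load(open('top0.pkl','rb'));s=pickle.load(open('scene0.pkl','rb'))
T=lambda u,v,z:onz(t,170+u/4.2-.4,150+v/4.2-.4,z)
S=lambda u,v,z:onz(s,205+u/4-.4,160+v/4-.4,z)
c=np.array([T(22,120,.012),T(728,38,.012),T(775,392,.012),T(58,472,.012)]);print(c.round(4))
print('sides',[np.linalg.norm(c[i]-c[i-1]).round(4) for i in range(4)])
ctr=c.mean(0); y=c[0]+c[3]-c[1]-c[2]; yaw=np.arctan2(y[1],y[0])-np.pi/2
print('ctr',ctr,'yaw',yaw,np.degrees(yaw))
cs=np.array([S(45,440,.012),S(765,375,.012)]);print('scene far edge corners',cs.round(4))
sd=cs[1]-cs[0];print('yaw scene',np.arctan2(sd[1],sd[0])-np.pi/2,np.linalg.norm(sd))
R=np.array([[np.cos(yaw),-np.sin(yaw)],[np.sin(yaw),np.cos(yaw)]])
L=lambda p:(R.T@(p[:2]-ctr[:2])).round(4)
for n,p in dict(rail0=T(62,337,.05),railend=T(725,262,.05),fin=T(669,263,.112),finS=S(132,163,.112),lev=T(402,400,.148),levend=T(406,435,.144),levstart=T(399,366,.148),levendS=S(362,50,.144),plung=T(457,291,.088),col=T(378,108,.158),vial=T(130,145,.06),wt=T(573,120,.05),brush=T(210,425,.02),pivot=T(376,157,.15)).items(): print(n,p.round(4),'slide',L(p))
```

```text
[[ 0.7044  0.3222  0.012 ]
 [ 0.7653 -0.1726  0.012 ]
 [ 0.5176 -0.2045  0.012 ]
 [ 0.4588  0.2912  0.012 ]]
sides [np.float64(0.2476), np.float64(0.4985), np.float64(0.2498), np.float64(0.4992)]
ctr [0.61150586 0.05907977 0.012     ] yaw 0.12027052149337836 6.890993281408035
scene far edge corners [[ 0.7694 -0.1692  0.012 ]
 [ 0.7095  0.3203  0.012 ]]
yaw scene 0.1218366517053111 0.4931259798287671
rail0 [0.5504 0.2826 0.05  ] slide [-0.0338  0.2292]
railend [ 0.6043 -0.1659  0.05  ] slide [-0.0342 -0.2225]
fin [ 0.598  -0.1229  0.112 ] slide [-0.0352 -0.179 ]
finS [ 0.5863 -0.1226  0.112 ] slide [-0.0468 -0.1774]
lev [0.5076 0.0475 0.148 ] slide [-0.1046  0.0009]
levend [0.4857 0.0449 0.144 ] slide [-0.1266  0.001 ]
levstart [0.5289 0.0496 0.148 ] slide [-0.0832  0.0005]
levendS [0.4769 0.0459 0.144 ] slide [-0.1352  0.0031]
plung [0.5807 0.0146 0.088 ] slide [-0.0359 -0.0404]
col [0.6908 0.064  0.158 ] slide [ 0.0793 -0.0046]
vial [0.6803 0.2373 0.06  ] slide [0.0897 0.1686]
wt [ 0.7006 -0.0627  0.05  ] slide [ 0.0738 -0.1316]
brush [0.492  0.1851 0.02  ] slide [-0.1035  0.1395]
pivot [0.6608 0.0654 0.15  ] slide [0.0496 0.0003]
```

>>> move_arm:
  plan:
    - [[-0.4,-1,0,0,0,-0.87,1],[-0.4,-1,0,0,0,-0.87,1],[-0.4,-1,0,0,0,-0.87,1],[-0.4,-1,0,0,0,-0.87,1],[-0.4,-1,0,0,0,0,1],[-0.4,-1,0,0,0,0,1],[-0.4,-1,0,0,0,0,1],[-0.4,-1,0,0,0,0,1],[-0.4,-1,0,0,0,0,1],[-0.4,-1,0,0,0,0,1]]
  grip_force: 25

```text
clock: 1.1
position: [0.2368, 0.4094, 0.2311]
tool_rot: [-3.141, -0.0, -3.022]
force: [0.1, -0.2, 0.5]
grip_width: 0.0852
finger_force: 0.0
```

```bash
cat > g.py <<'E'
# usage: g.py sx sy z [tilt_deg] : target TCP in slide frame (rail origin)
import sys; from h import *
from scipy.spatial.transform import Rotation as Ro
yaw=.1205;O=np.array([.5767,.0549])
def go(sx,sy,z,tilt=0):
    s=observe();p=np.array(s['position']);R=Ro.from_euler('xyz',s['tool_rot'])
    Z=Ro.from_euler('z',yaw)
    t=np.r_[O,0]+Z.apply([sx,sy,z])
    Rt=Ro.from_euler('z',yaw)*Ro.from_euler('y',np.radians(tilt))*Ro.from_euler('xyz',[np.pi,0,np.pi])
    print('t',s['clock'],'slide pos',Z.inv().apply(p-np.r_[O,0]).round(4),'w',s['grip_width'].__round__(4),'ff',s['finger_force'],'F slide',Z.inv().apply(s['force']).round(2))
    print('shift shares',(R.inv().apply(t-p)/.02).round(2),'turn shares',((R.inv()*Rt).as_rotvec()/np.radians(6)).round(2))
if __name__=='__main__': go(*map(float,sys.argv[1:]))
E
python3 g.py -.07 0 .18
```

```text
t 1.1 slide pos [-0.2948  0.3928  0.2311] w 0.0852 ff 0.0 F slide [ 0.1  -0.17  0.48]
shift shares [-11.26 -19.63   2.56] turn shares [-0.   -0.   -0.01]
```

>>> move_arm:
  plan:
    - [[-0.55,-1,0,0,0,0,1],[-0.55,-1,0,0,0,0,1],[-0.55,-1,0,0,0,0,1],[-0.55,-1,0,0,0,0,1],[-0.55,-1,0,0,0,0,1],[-0.55,-1,0,0,0,0,1],[-0.55,-1,0,0,0,0,1],[-0.55,-1,0,0,0,0,1],[-0.55,-1,0,0,0,0,1],[-0.55,-1,0,0,0,0,1]]

```text
clock: 2.1
position: [0.37, 0.224, 0.2312]
tool_rot: [-3.141, -0.0, -3.022]
force: [-0.5, 0.8, -0.6]
grip_width: 0.0854
finger_force: 0.0
```

```bash
python3 g.py -.072 0 .18
```

```text
t 2.1 slide pos [-0.1849  0.1927  0.2312] w 0.0854 ff 0.0 F slide [-0.36  0.88 -0.58]
shift shares [-5.65 -9.63  2.56] turn shares [-0.   -0.   -0.01]
```

>>> move_arm:
  plan:
    - [[-0.6,-1,0,0,0,0,1],[-0.6,-1,0,0,0,0,1],[-0.6,-1,0,0,0,0,1],[-0.6,-1,0,0,0,0,1],[-0.6,-1,0.2,0,0,0,1],[-0.6,-1,0.4,0,0,0,1],[-0.6,-1,0.6,0,0,0,1],[-0.6,-1,0.6,0,0,0,1],[-0.6,-1,0.6,0,0,0,1],[0,0,0,0,0,0,1]]

```text
clock: 3.1
position: [0.4987, 0.0565, 0.1818]
tool_rot: [-3.14, -0.002, -3.025]
force: [0.2, -0.3, 0.4]
grip_width: 0.0852
finger_force: 0.0
```

```bash
python3 - <<'E'
from h import *
s=observe();f=grab_frame('wrist');save(f,'w1');print(f['tool_from_camera'],f['k1'],f['intrinsics']); pickle.dump(s,open('s1.pkl','wb'))
save(grab_frame('top'),'top1')
E
python3 g.py -.072 0 .121
```

```text
[[ 3.17007941e-04 -9.60102120e-01 -2.79649458e-01  7.01682680e-02]
 [ 9.99999740e-01  4.85411219e-04 -5.32940354e-04  1.01830455e-03]
 [ 6.47422148e-04 -2.79649217e-01  9.60102024e-01 -1.43182685e-01]
 [ 0.00000000e+00  0.00000000e+00  0.00000000e+00  1.00000000e+00]] -0.04849915823201343 [[370.67243103   0.         279.61337874]
 [  0.         370.67243103 214.09507286]
 [  0.           0.           1.        ]]
t 3.2 slide pos [-0.0777  0.0135  0.1829] w 0.0854 ff 0.0 F slide [ 0.52 -0.29  0.72]
shift shares [-0.29 -0.67  3.1 ] turn shares [-0.   -0.01 -0.02]
```

View pics/w1.png

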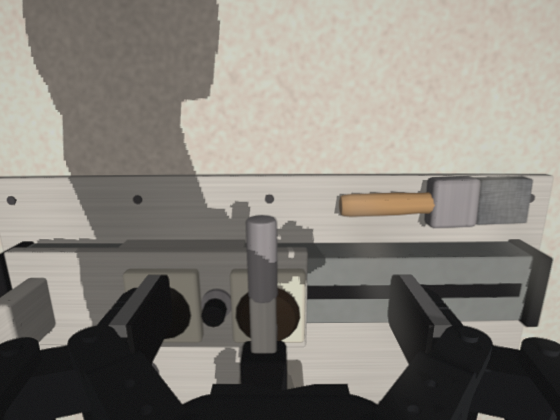

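The wrist picture shows the rod upright at column 262, from row 218 (free end) to row 350 (dark collar), between the open fingers. I'll cast it to slide coordinates.

Run:
```python
from h import *; from g import *
f=pickle.load(open('w1.pkl','rb'));s=pickle.load(open('s1.pkl','rb'))
T=np.eye(4);T[:3,:3]=Ro.from_euler('xyz',s['tool_rot']).as_matrix();T[:3,3]=s['position']
C=T@np.array(f['tool_from_camera']);f['position']=C[:3,3];f['orientation']=C[:3,:3]
for n,u,v,z in [('end',262,222,.146),('joint',263,350,.146),('plunger',216,308,.088),('finTop',25,285,.112)]:
    p=onz(f,u,v,z);print(n,p.round(4),Ro.from_euler('z',-yaw).apply(p-np.r_[O,0]).round(4))
```

```text
end [0.4858 0.0469 0.146 ] [-0.0912  0.003   0.146 ]
joint [0.5614 0.0553 0.146 ] [-0.0151  0.0022  0.146 ]
plunger [0.5728 0.0197 0.088 ] [-0.0081 -0.0344  0.088 ]
finTop [ 0.5577 -0.103   0.112 ] [-0.0378 -0.1545  0.112 ]
```

>>> move_arm:
  plan:
    - [[-0.1,-0.3,0.5,0,0,0,1],[-0.1,-0.3,0.6,0,0,0,1],[0,0,0.7,0,0,0,0.5],[0,0,0.7,0,0,0,0],[0,0,0.6,0,0,0,-0.3],[0,0,0,0,0,0,-1],[0,0,0,0,0,0,-1],[0,0,0,0,0,0,-1],[0,0,0,0,0,0,-1],[0,0,0,0,0,0,-1]]
  grip_force: 25

```text
clock: 4.2
position: [0.5036, 0.0472, 0.1216]
tool_rot: [-3.141, -0.0, -3.022]
force: [-3.2, -5.1, -0.5]
grip_width: 0.0152
finger_force: 24.5
```

```bash
python3 g.py -.074 0.002 .121
python3 - <<'E'
# arc rows: grasp point around pivot (pivot slide x=.085, z=.14, r from -.074) tool tilt = half angle; local-frame shares
import numpy as np
px,r,h=.085,.159,.019; th=np.linspace(0,.66,11); k=.5
# grasp point; tool z dir in slide xz for tilt a: (-sin a, -cos a); tool x dir: (-cos a, +sin a)
gx=px-r*np.cos(th);gz=.14+r*np.sin(th);a=k*th
tx=gx-h*np.sin(a);tz=gz-h*np.cos(a)
for i in range(10):
    d=np.array([tx[i+1]-tx[i],tz[i+1]-tz[i]])
    print(round(d@[-np.cos(a[i]),np.sin(a[i])]/.02,2),round(d@[-np.sin(a[i]),-np.cos(a[i])]/.02,2),'turn y',round(np.degrees(a[1])/6,2))
E
```

```text
t 4.2 slide pos [-0.0735  0.0012  0.1216] w 0.0152 ff 24.512551724910736 F slide [-3.76 -4.73 -0.45]
shift shares [0.02 0.04 0.03] turn shares [-0.   -0.   -0.01]
0.01 -0.52 turn y 0.32
-0.0 -0.52 turn y 0.32
-0.02 -0.52 turn y 0.32
-0.04 -0.52 turn y 0.32
-0.05 -0.52 turn y 0.32
-0.07 -0.51 turn y 0.32
-0.09 -0.51 turn y 0.32
-0.11 -0.51 turn y 0.32
-0.12 -0.5 turn y 0.32
-0.14 -0.5 turn y 0.32
```

>>> move_arm:
  plan:
    - [[0,0,-0.52,0,0.32,0,-1],[0,0,-0.52,0,0.32,0,-1],[-0.02,0,-0.52,0,0.32,0,-1],[-0.04,0,-0.52,0,0.32,0,-1],[-0.05,0,-0.52,0,0.32,0,-1],[-0.07,0,-0.51,0,0.32,0,-1],[-0.09,0,-0.51,0,0.32,0,-1],[-0.11,0,-0.51,0,0.32,0,-1],[-0.12,0,-0.5,0,0.32,0,-1],[0,0,0,0,0,0,-1]]

```text
clock: 5.2
position: [0.5262, 0.05, 0.2116]
tool_rot: [-3.141, -0.302, -3.022]
force: [-2.8, -3.9, 2.4]
grip_width: 0.0149
finger_force: 25.2
```

```bash
python3 g.py -.05 0.0012 .23
python3 - <<'E'
from h import *
f=grab_frame('scene');save(f,'scene1');a=cv2.imread('pics/scene1.png')[90:275,205:400];cv2.imwrite('pics/scene1c.png',cv2.resize(a,None,fx=3,fy=3))
E
```

```text
t 5.2 slide pos [-0.0508  0.0012  0.2116] w 0.0149 ff 25.24489939212799 F slide [-3.21 -3.58  2.41]
shift shares [ 0.24 -0.   -0.89] turn shares [-0.   -2.89 -0.01]
```

View pics/scene1c.png

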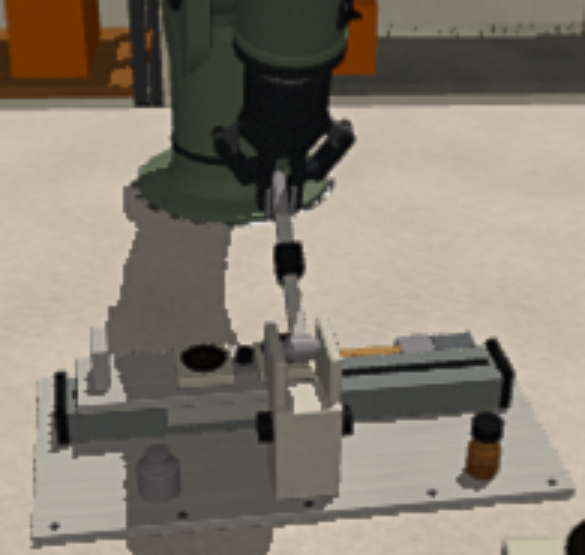

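The scene crop shows the arm raised about 0.6 rad, held by the fingers at (280,190), with the bystanders undisturbed. I'll lift it a touch more, then open and retreat.

>>> move_arm:
  plan:
    - [[-0.14,0,-0.5,0,0.32,0,-1],[0,0,0,0,0,0,-1],[0,0,0,0,0,0,0.2],[0,0,0,0,0,0,0.2],[0,0,0,0,0,0,0.2],[0,0,-0.6,0,0,0,0.2],[0,0,-0.8,0,0,0,0.2],[0,0,-1,0,0,0,0.2],[0,0,-1,0,0,0,0.2],[0,0,-0.5,0,0,0,0.2]]

```text
clock: 6.25
position: [0.5576, 0.0542, 0.2952]
tool_rot: [3.141, -0.333, -3.022]
force: [-0.2, 1.1, 0.1]
grip_width: 0.0513
finger_force: 0.0
```

```bash
python3 g.py 0 -.1785 .28
python3 - <<'E'
from h import *
save(grab_frame('scene'),'scene2')
E
```

```text
t 6.25 slide pos [-0.019   0.0016  0.2952] w 0.0513 ff 0.0 F slide [-0.09  1.13  0.09]
shift shares [-1.15 -9.    0.4 ] turn shares [ 0.   -3.18 -0.01]
```

>>> move_arm:
  plan:
    - [[-0.1,-0.9,0,0,0,0,0.2],[-0.1,-1,0,0,0,0,0.2],[-0.1,-1,0,0,-0.6,0,0.2],[-0.1,-1,0,0,-0.65,0,0.2],[-0.1,-1,0,0,-0.65,0,0.2],[-0.1,-1,0,0,-0.65,0,0.2],[-0.1,-1,0,0,-0.65,0,0.2],[-0.1,-1,0.3,0,0,0,0.2],[-0.1,-1,0.6,0,0,0,0.2],[0,0,1,0,0,0,0.2]]

```text
clock: 7.3
position: [0.5951, -0.1245, 0.2517]
tool_rot: [-3.14, 0.001, -3.026]
force: [0.7, 0.1, -0.8]
grip_width: 0.051
finger_force: 0.0
```

```bash
python3 - <<'E'
from h import *; from g import *
s=observe();f=grab_frame('wrist');save(f,'w2');save(grab_frame('top'),'top2')
T=np.eye(4);T[:3,:3]=Ro.from_euler('xyz',s['tool_rot']).as_matrix();T[:3,3]=s['position']
C=T@np.array(f['tool_from_camera']);f['position']=C[:3,3];f['orientation']=C[:3,:3];pickle.dump(f,open('w2.pkl','wb'))
for sx in(-.022,.022): print(proj(f,np.r_[O,0]+Ro.from_euler('z',yaw).apply([sx,-.1785,.112])))
E
python3 g.py 0 -.1785 .081
```

```text
[281.15236058 175.43376763]
[281.32533654 229.49987915]
t 7.4 slide pos [-0.0044 -0.1772  0.2491] w 0.051 ff 0.0 F slide [-0.18  0.48 -0.23]
shift shares [-0.26 -0.07  8.41] turn shares [ 0.01 -0.04 -0.02]
```

View pics/w2.png

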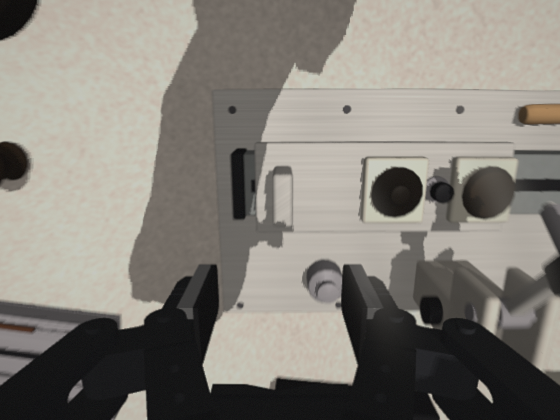

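The fin top is at (284, 175–228), within 3 px (2 mm) of the prediction. I'll descend and grip it.

>>> move_arm:
  plan:
    - [[-0.1,0,1,0,0,0,0.2],[-0.1,0,1,0,0,0,0.2],[0,0,1,0,0,0,0.2],[0,0,1,0,0,0,0.2],[0,0,1,0,0,0,0.2],[0,0,1,0,0,0,0.2],[0,0,1,0,0,0,0.2],[0,0,1,0,0,0,0.2],[0,0,0.4,0,0,0,0.2],[0,0,0,0,0,0,0.2]]

```text
clock: 8.4
position: [0.5989, -0.12, 0.0834]
tool_rot: [3.141, -0.001, -3.022]
force: [0.3, 0.8, 1.2]
grip_width: 0.0511
finger_force: 0.0
```

>>> move_arm:
  plan:
    - [[0,0,0,0,0,0,0],[0,0,0,0,0,0,-0.3],[0,0,0,0,0,0,-0.5],[0,0,0,0,0,0,-1],[0,0,0,0,0,0,-1],[0,0,0,0,0,0,-1],[0,0,0,0,0,0,-1],[0,0,0,0,0,0,-1],[0,0,0,0,0,0,-1],[0,0,0,0,0,0,-1]]
  grip_force: 50

```text
clock: 9.4
position: [0.5998, -0.1216, 0.0849]
tool_rot: [-3.14, 0.002, -3.023]
force: [-0.7, -7.4, 6.0]
grip_width: 0.0156
finger_force: 49.3
```

```bash
python3 g.py 0 -.1185 .081
```

```text
t 9.4 slide pos [ 0.0018 -0.178   0.0849] w 0.0156 ff 49.30370807647705 F slide [-1.61 -7.3   5.96]
shift shares [0.09 2.97 0.19] turn shares [-0.02  0.02 -0.02]
```

>>> move_arm:
  plan:
    - [[0,0.2,0,0,0,0,-1],[0,0.35,0,0,0,0,-1],[0,0.35,0,0,0,0,-1],[0,0.35,0,0,0,0,-1],[0,0.35,0,0,0,0,-1],[0,0.35,0,0,0,0,-1],[0,0.35,0,0,0,0,-1],[0,0.3,0,0,0,0,-1],[0,0,0,0,0,0,-1],[0,0,0,0,0,0,-1]]

```text
clock: 10.4
position: [0.5933, -0.0682, 0.0849]
tool_rot: [3.141, 0.001, -3.022]
force: [-4.5, 1.4, 11.1]
grip_width: 0.0152
finger_force: 51.0
```

```bash
python3 g.py 0 -.1185 .085
```

```text
t 10.4 slide pos [ 0.0017 -0.1242  0.0849] w 0.0152 ff 51.03748798370361 F slide [-4.29  1.98 11.05]
shift shares [ 0.09  0.29 -0.01] turn shares [ 0.    0.01 -0.01]
```

>>> move_arm:
  plan:
    - [[0,0.05,0,0,0,0,-1],[0,0.05,0,0,0,0,-1],[0,0.05,0,0,0,0,-1],[0,0.05,0,0,0,0,-1],[0,0.03,0,0,0,0,-1],[0,0.02,0,0,0,0,-1],[0,0.02,0,0,0,0,-1],[0,0.01,0,0,0,0,-1],[0,0.01,0,0,0,0,-1],[0,0.01,0,0,0,0,-1]]

```text
clock: 11.4
position: [0.5927, -0.0632, 0.0849]
tool_rot: [-3.141, 0.001, -3.022]
force: [-2.7, -2.9, 11.8]
grip_width: 0.015
finger_force: 50.8
```

```bash
python3 g.py 0 -.1185 .085
```

```text
t 11.4 slide pos [ 0.0017 -0.1192  0.0849] w 0.015 ff 50.82040250301361 F slide [-3.03 -2.51 11.81]
shift shares [ 0.09  0.04 -0.01] turn shares [-0.01  0.01 -0.01]
```

>>> move_arm:
  plan:
    - [[0,0.02,0,0,0,0,-1],[0,0.02,0,0,0,0,-1],[0,0.02,0,0,0,0,-1],[0,0.02,0,0,0,0,-1],[0,0.02,0,0,0,0,-1],[0,0.01,0,0,0,0,-1],[0,0.01,0,0,0,0,-1],[0,0.01,0,0,0,0,-1],[0,0.01,0,0,0,0,-1],[0,0.01,0,0,0,0,-1]]

```text
clock: 12.4
position: [0.5924, -0.0602, 0.0849]
tool_rot: [-3.141, 0.001, -3.022]
force: [-3.1, -3.8, 9.9]
grip_width: 0.0155
finger_force: 50.8
```

```bash
python3 g.py 0 -.1185 .085
```

```text
t 12.4 slide pos [ 0.0017 -0.1162  0.0849] w 0.0155 ff 50.829904675483704 F slide [-3.49 -3.44  9.91]
shift shares [ 0.09 -0.12 -0.01] turn shares [-0.01  0.01 -0.01]
```

>>> move_arm:
  plan:
    - [[0,0.02,0,0,0,0,-1],[0,0.02,0,0,0,0,-1],[0,0.02,0,0,0,0,-1],[0,0.02,0,0,0,0,-1],[0,0.02,0,0,0,0,-1],[0,0.01,0,0,0,0,-1],[0,0.01,0,0,0,0,-1],[0,0.01,0,0,0,0,-1],[0,0.01,0,0,0,0,-1],[0,0.01,0,0,0,0,-1]]

```text
clock: 13.4
position: [0.592, -0.0572, 0.0849]
tool_rot: [-3.141, 0.001, -3.022]
force: [-3.3, -3.8, 10.3]
grip_width: 0.0155
finger_force: 50.8
```

```bash
python3 g.py 0 -.1185 .085
```

```text
t 13.4 slide pos [ 0.0017 -0.1132  0.0849] w 0.0155 ff 50.843709111213684 F slide [-3.74 -3.41 10.3 ]
shift shares [ 0.08 -0.27 -0.01] turn shares [-0.01  0.01 -0.01]
```

>>> move_arm:
  plan:
    - [[0,0.02,0,0,0,0,-1],[0,0.02,0,0,0,0,-1],[0,0.02,0,0,0,0,-1],[0,0.02,0,0,0,0,-1],[0,0.02,0,0,0,0,-1],[0,0.01,0,0,0,0,-1],[0,0.01,0,0,0,0,-1],[0,0.01,0,0,0,0,-1],[0,0.01,0,0,0,0,-1],[0,0.01,0,0,0,0,-1]]

```text
clock: 14.4
position: [0.5916, -0.0543, 0.0849]
tool_rot: [-3.141, 0.001, -3.022]
force: [-2.8, -1.8, 10.4]
grip_width: 0.0152
finger_force: 50.9
```

```bash
python3 g.py 0 -.1185 .085
```

```text
t 14.4 slide pos [ 0.0017 -0.1102  0.0849] w 0.0152 ff 50.856619477272034 F slide [-3.01 -1.45 10.41]
shift shares [ 0.08 -0.42 -0.01] turn shares [-0.01  0.01 -0.01]
```

>>> move_arm:
  plan:
    - [[0,0.02,0,0,0,0,-1],[0,0.02,0,0,0,0,-1],[0,0.02,0,0,0,0,-1],[0,0.02,0,0,0,0,-1],[0,0.02,0,0,0,0,-1],[0,0.01,0,0,0,0,-1],[0,0.01,0,0,0,0,-1],[0,0.01,0,0,0,0,-1],[0,0.01,0,0,0,0,-1],[0,0.01,0,0,0,0,-1]]

```text
clock: 15.4
position: [0.5913, -0.0513, 0.0849]
tool_rot: [-3.141, 0.001, -3.022]
force: [-3.4, -3.1, 10.4]
grip_width: 0.0155
finger_force: 50.9
```

```bash
python3 g.py 0 -.1185 .085
```

```text
t 15.4 slide pos [ 0.0017 -0.1072  0.0849] w 0.0155 ff 50.866713523864746 F slide [-3.77 -2.66 10.43]
shift shares [ 0.08 -0.57 -0.01] turn shares [-0.01  0.01 -0.01]
```

>>> move_arm:
  plan:
    - [[0,0.02,0,0,0,0,-1],[0,0.02,0,0,0,0,-1],[0,0.02,0,0,0,0,-1],[0,0.02,0,0,0,0,-1],[0,0.02,0,0,0,0,-1],[0,0.01,0,0,0,0,-1],[0,0.01,0,0,0,0,-1],[0,0.01,0,0,0,0,-1],[0,0.01,0,0,0,0,-1],[0,0.01,0,0,0,0,-1]]

```text
clock: 16.4
position: [0.5909, -0.0483, 0.0849]
tool_rot: [-3.141, 0.001, -3.022]
force: [-3.4, -2.9, 11.4]
grip_width: 0.0149
finger_force: 50.9
```

```bash
python3 g.py 0 -.1185 .085
```

```text
t 16.4 slide pos [ 0.0017 -0.1042  0.0849] w 0.0149 ff 50.87811470031738 F slide [-3.71 -2.51 11.37]
shift shares [ 0.08 -0.72 -0.01] turn shares [-0.01  0.01 -0.01]
```

>>> move_arm:
  plan:
    - [[0,0.02,0,0,0,0,-1],[0,0.02,0,0,0,0,-1],[0,0.02,0,0,0,0,-1],[0,0.02,0,0,0,0,-1],[0,0.02,0,0,0,0,-1],[0,0.01,0,0,0,0,-1],[0,0.01,0,0,0,0,-1],[0,0.01,0,0,0,0,-1],[0,0.01,0,0,0,0,-1],[0,0.01,0,0,0,0,-1]]

```text
clock: 17.4
position: [0.5905, -0.0453, 0.0849]
tool_rot: [-3.141, 0.001, -3.022]
force: [-3.7, -2.7, 10.5]
grip_width: 0.0152
finger_force: 50.9
```

```bash
python3 g.py 0 -.1185 .085
```

```text
t 17.4 slide pos [ 0.0017 -0.1012  0.0849] w 0.0152 ff 50.88876485824585 F slide [-4.02 -2.27 10.47]
shift shares [ 0.08 -0.87 -0.01] turn shares [-0.01  0.01 -0.01]
```

>>> move_arm:
  plan:
    - [[0,0.02,0,0,0,0,-1],[0,0.02,0,0,0,0,-1],[0,0.02,0,0,0,0,-1],[0,0.02,0,0,0,0,-1],[0,0.02,0,0,0,0,-1],[0,0.01,0,0,0,0,-1],[0,0.01,0,0,0,0,-1],[0,0.01,0,0,0,0,-1],[0,0.01,0,0,0,0,-1],[0,0.01,0,0,0,0,-1]]

```text
clock: 18.4
position: [0.5902, -0.0423, 0.0849]
tool_rot: [-3.141, 0.001, -3.022]
force: [-3.6, -2.4, 11.5]
grip_width: 0.0154
finger_force: 50.9
```

```bash
python3 g.py 0 -.1185 .085
```

```text
t 18.4 slide pos [ 0.0017 -0.0982  0.0849] w 0.0154 ff 50.901036858558655 F slide [-3.89 -1.97 11.49]
shift shares [ 0.08 -1.02 -0.01] turn shares [-0.01  0.01 -0.01]
```

>>> move_arm:
  plan:
    - [[0,0.02,0,0,0,0,-1],[0,0.02,0,0,0,0,-1],[0,0.02,0,0,0,0,-1],[0,0.02,0,0,0,0,-1],[0,0.02,0,0,0,0,-1],[0,0.01,0,0,0,0,-1],[0,0.01,0,0,0,0,-1],[0,0.01,0,0,0,0,-1],[0,0.01,0,0,0,0,-1],[0,0.01,0,0,0,0,-1]]

```text
clock: 19.4
position: [0.5898, -0.0394, 0.0849]
tool_rot: [-3.141, 0.001, -3.022]
force: [-3.4, -2.8, 11.2]
grip_width: 0.0148
finger_force: 50.9
```

```bash
python3 g.py 0 -.1185 .085
```

```text
t 19.4 slide pos [ 0.0017 -0.0952  0.0849] w 0.0148 ff 50.91098427772522 F slide [-3.67 -2.34 11.21]
shift shares [ 0.08 -1.17 -0.01] turn shares [-0.01  0.01 -0.01]
```

>>> move_arm:
  plan:
    - [[0,0.02,0,0,0,0,-1],[0,0.02,0,0,0,0,-1],[0,0.02,0,0,0,0,-1],[0,0.02,0,0,0,0,-1],[0,0.02,0,0,0,0,-1],[0,0.01,0,0,0,0,-1],[0,0.01,0,0,0,0,-1],[0,0.01,0,0,0,0,-1],[0,0.01,0,0,0,0,-1],[0,0.01,0,0,0,0,-1]]

```text
clock: 20.4
position: [0.5894, -0.0356, 0.0849]
tool_rot: [3.141, 0.001, -3.022]
force: [-4.5, 1.6, 13.1]
grip_width: 0.0151
finger_force: 51.1
```

```bash
python3 g.py 0 -.1185 .085
```

```text
t 20.4 slide pos [ 0.0017 -0.0913  0.0849] w 0.0151 ff 51.12420380115509 F slide [-4.29  2.11 13.1 ]
shift shares [ 0.08 -1.36 -0.01] turn shares [ 0.    0.01 -0.01]
```

>>> move_arm:
  plan:
    - [[0,0.02,0,0,0,0,-1],[0,0.02,0,0,0,0,-1],[0,0.02,0,0,0,0,-1],[0,0.01,0,0,0,0,-1],[0,0.01,0,0,0,0,-1],[0,0.01,0,0,0,0,-1],[0,0.01,0,0,0,0,-1],[0,0,0,0,0,0,-1],[0,0,0,0,0,0,-1],[0,0,0,0,0,0,-1]]

```text
clock: 21.4
position: [0.589, -0.0327, 0.0848]
tool_rot: [3.14, 0.001, -3.021]
force: [-4.6, 6.3, 13.8]
grip_width: 0.0154
finger_force: 51.3
```

```bash
python3 g.py 0 -.1185 .085
```

```text
t 21.4 slide pos [ 0.0017 -0.0884  0.0848] w 0.0154 ff 51.32719695568085 F slide [-3.77  6.78 13.83]
shift shares [ 0.08 -1.5  -0.01] turn shares [ 0.01  0.01 -0.  ]
```

>>> move_arm:
  plan:
    - [[0,0.02,0,0,0,0,-1],[0,0.02,0,0,0,0,-1],[0,0.02,0,0,0,0,-1],[0,0.02,0,0,0,0,-1],[0,0,0,0,0,0,-1],[0,0,0,0,0,0,-1],[0,0,0,0,0,0,-1],[0,0,0,0,0,0,-1],[0,0,0,0,0,0,-1],[0,0,0,0,0,0,-1]]

```text
clock: 22.4
position: [0.5888, -0.0311, 0.0848]
tool_rot: [3.14, 0.001, -3.021]
force: [-6.3, 6.5, 13.1]
grip_width: 0.0151
finger_force: 51.3
```

```bash
python3 g.py 0 -.1185 .085
```

```text
t 22.4 slide pos [ 0.0017 -0.0869  0.0848] w 0.0151 ff 51.32458448410034 F slide [-5.46  7.24 13.11]
shift shares [ 0.08 -1.58 -0.01] turn shares [ 0.01  0.01 -0.  ]
```

>>> move_arm:
  plan:
    - [[0,0.04,0,0,0,0,-1],[0,0.02,0,0,0,0,-1],[0,0,0,0,0,0,-1],[0,0,0,0,0,0,-1],[0,0,0,0,0,0,-1],[0,0,0,0,0,0,0.2],[0,0,0,0,0,0,0.2],[0,0,0,0,0,0,0.2],[0,0,0,0,0,0,0.2],[0,0,0,0,0,0,0.2]]

```text
clock: 23.4
position: [0.5885, -0.031, 0.0838]
tool_rot: [-3.142, -0.0, -3.022]
force: [-0.4, -0.7, 0.1]
grip_width: 0.0512
finger_force: 0.0
```

>>> move_arm:
  plan:
    - [[0,0,-0.6,0,0,0,0.2],[0,0,-1,0,0,0,0.2],[0,0,-1,0,0,0,0.2],[0,0,-1,0,0,0,0.2],[0,0,-1,0,0,0,0.2],[0,0,-1,0,0,0,0.2],[0,0,-1,0,0,0,0.2],[0,0,-1,0,0,0,0.2],[0,0,-0.6,0,0,0,0.2],[0,0,0,0,0,0,0.2]]

```text
clock: 24.4
position: [0.5892, -0.031, 0.2497]
tool_rot: [-3.141, 0.003, -3.022]
force: [0.3, -0.3, -0.4]
grip_width: 0.0514
finger_force: 0.0
```

```bash
python3 g.py 0 -.086 .25
python3 - <<'E'
from h import *; from g import *
s=observe();f=grab_frame('wrist');save(f,'w3')
T=np.eye(4);T[:3,:3]=Ro.from_euler('xyz',s['tool_rot']).as_matrix();T[:3,3]=s['position']
C=T@np.array(f['tool_from_camera']);f['position']=C[:3,3];f['orientation']=C[:3,:3];pickle.dump(f,open('w3.pkl','wb'))
# same fin-top mask (bright flat patch) in the earlier and later wrist views, 3x crop stack for viewing
cv2.imwrite('pics/w3c.png',cv2.resize(f['color'][120:320,160:460,::-1],None,fx=2.6,fy=2.6))
E
```

```text
t 24.4 slide pos [ 0.002  -0.0868  0.2497] w 0.0514 ff 0.0 F slide [ 0.24 -0.31 -0.38]
shift shares [ 0.1   0.04 -0.02] turn shares [-0.    0.03 -0.01]
```

View pics/w3c.png

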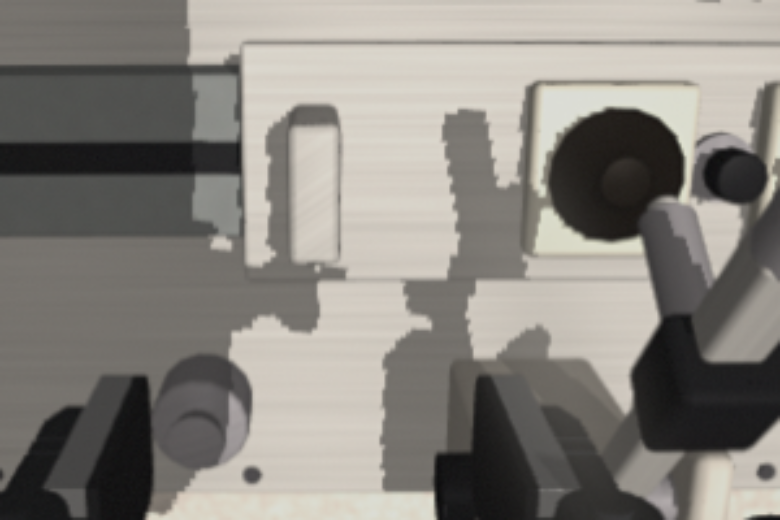

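The fin top is centred at crop (315,190), i.e. full image (281,193). The plunger knob is at (736,174) and the arm is still raised at lower right. I'll compare fin travel with the earlier view.

Run:
```python
from h import *; from g import *
a=pickle.load(open('w2.pkl','rb'));b=pickle.load(open('w3.pkl','rb'))
out=[]
for f,x0,x1 in((a,255,320),(b,255,320)):
    g=f['color'][:,:,:].astype(int).sum(2); print([int(x) for x in g[190:215].mean(0)[x0:x1]/3])
L=lambda f,u,v,z:Ro.from_euler('z',-yaw).apply(onz(f,u,v,z)-np.r_[O,0]).round(4)
print('fin before',L(a,284,202,.112),'after',L(b,160+315/2.6,193,.112))
# plunger knob: distance from fin for the two heights
for z in(.088,.093): print('plunger before',L(a,440.5,190,z),'after',L(b,160+736/2.6,120+174/2.6,z),z)
```

```text
[90, 126, 167, 182, 183, 183, 183, 183, 181, 167, 138, 112, 102, 101, 101, 101, 101, 96, 111, 139, 158, 172, 178, 179, 179, 180, 181, 181, 182, 182, 183, 183, 183, 184, 180, 169, 155, 137, 169, 181, 182, 182, 182, 182, 182, 182, 182, 182, 182, 182, 182, 182, 182, 182, 182, 182, 182, 182, 182, 182, 183, 182, 182, 182, 182]
[201, 205, 204, 204, 204, 204, 204, 183, 144, 118, 113, 113, 113, 113, 112, 103, 126, 158, 179, 197, 200, 200, 201, 202, 202, 203, 203, 203, 203, 203, 204, 204, 202, 190, 175, 138, 194, 204, 203, 203, 203, 203, 203, 203, 203, 203, 203, 203, 203, 203, 203, 203, 203, 203, 203, 203, 203, 204, 203, 204, 204, 204, 204, 204, 204]
fin before [-0.0008 -0.1763  0.112 ] after [-0.003  -0.0848  0.112 ]
plunger before [-0.0048 -0.0425  0.088 ] after [-0.0028  0.0524  0.088 ] 0.088
plunger before [-0.006  -0.0448  0.093 ] after [-0.0039  0.0501  0.093 ] 0.093
```

```bash
python3 - <<'E'
from h import *; from g import *
L=lambda f,u,v,z:Ro.from_euler('z',-yaw).apply(onz(f,u,v,z)-np.r_[O,0])
for n,x0,y0,x1,y1,fu in(('w2',420,170,460,215,282.9),('w3',425,165,462,205,280.9)):
    f=pickle.load(open(n+'.pkl','rb'));m=(f['color'].sum(2)<120).astype(np.uint8)[y0:y1,x0:x1]
    k,l,st,c=cv2.connectedComponentsWithStats(m);i=1+np.argmax(st[1:,4]);u,v=c[i]+[x0,y0]
    fin=L(f,fu,200,.112);print(n,st[i],u,v,'fin',fin.round(4),[(z,(L(f,u,v,z)-fin)[1].round(4)) for z in(.088,.093)])
E
python3 - <<'E'
import cv2,numpy as np
a=[cv2.resize(cv2.imread('pics/%s.png'%n)[150:230,400:480],None,fx=5,fy=5,interpolation=cv2.INTER_NEAREST) for n in('w2','w3')]
cv2.imwrite('pics/knob.png',np.hstack(a))
E
```

```text
w2 [ 10  12  24  20 335] 441.3641791044776 192.11641791044775 fin [-0.0025 -0.1772  0.112 ] [(0.088, np.float64(0.1356)), (0.093, np.float64(0.1334))]
w3 [  6  12  23  20 239] 441.1715481171548 188.1213389121339 fin [ 0.0026 -0.085   0.112 ] [(0.088, np.float64(0.1358)), (0.093, np.float64(0.1336))]
```

View pics/knob.png

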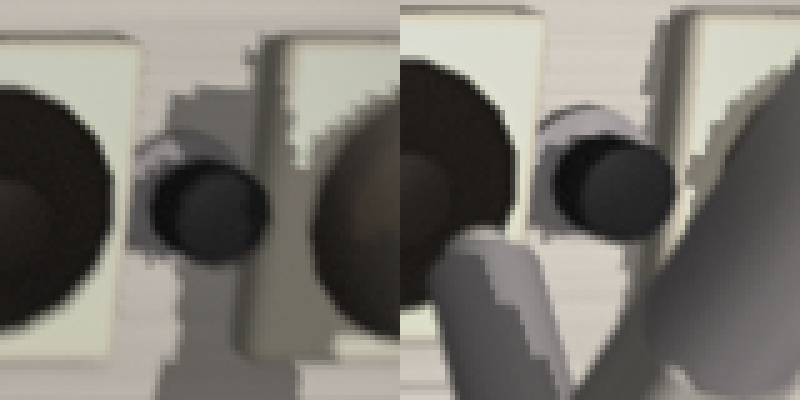

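The knob sits at the same height relative to the pads as it did at the first station, and fin travel is about 92 mm, so the carrier is seated. Now back over the lever.

>>> move_arm:
  plan:
    - [[0,0,-1,0,0,0,0.2],[0,0,-1,0,0,0,0.2],[0,0.3,-0.4,0,0,0,0.2],[0,0.8,0,0,0.6,0,0.2],[0,0.9,0,0,0.65,0,0.2],[0.3,0.9,0,0,0.65,0,0.2],[0.3,0.9,0,0,0.65,0,0.2],[0.4,0.6,0,0,0.63,0,0.2],[0.2,0,0,0,0,0,0.2],[0,0,0,0,0,0,0.2]]

```text
clock: 25.45
position: [0.5546, 0.0534, 0.3004]
tool_rot: [-3.141, -0.333, -3.022]
force: [-1.2, -0.1, 0.2]
grip_width: 0.0511
finger_force: 0.0
```

```bash
python3 g.py -.0223 .0014 .2904 19.1; python3 g.py -.0468 .0014 .2195 19.1
python3 - <<'E'
from h import *; from g import *
f=pickle.load(open('w3.pkl','rb'));Z=Ro.from_euler('z',-yaw)
o,d=ray(f,160+672/2.6,120+203/2.6);o=Z.apply(o-np.r_[O,0]);d=Z.apply(d);print('rod end',(o+d*(.0014-o[1])/d[1]).round(4))
s=observe();f=grab_frame('wrist');save(f,'w4')
E
```

```text
t 25.45 slide pos [-0.0221  0.0011  0.3004] w 0.0511 ff 0.0 F slide [-1.24  0.09  0.2 ]
shift shares [-0.15  0.01  0.48] turn shares [-0.    0.01 -0.01]
t 25.45 slide pos [-0.0221  0.0011  0.3004] w 0.0511 ff 0.0 F slide [-1.24  0.09  0.2 ]
shift shares [-0.15  0.01  4.23] turn shares [-0.    0.01 -0.01]
rod end [-0.0128  0.0014  0.1677]
```

View pics/w4.png

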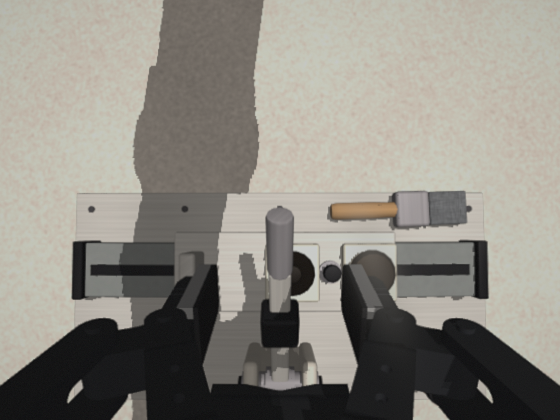

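The rod is centred at column 280, from row 210 to row 300, and the arm is still up. I'll check its angle by projecting, then descend.

Run:
```python
from h import *; from g import *
s=observe();f=pickle.load(open('w4.pkl','rb'))
T=np.eye(4);T[:3,:3]=Ro.from_euler('xyz',s['tool_rot']).as_matrix();T[:3,3]=s['position']
C=T@np.array(f['tool_from_camera']);f['position']=C[:3,3];f['orientation']=C[:3,:3]
for th in(.5,.6,.66,.7):
    r=.1775;p=[.085-r*np.cos(th),.0014,.14+r*np.sin(th)]
    print(th,proj(f,np.r_[O,0]+Ro.from_euler('z',yaw).apply(p)).round(1))
```

```text
0.5 [279.3 186.4]
0.6 [279.3 198.9]
0.66 [279.3 208.5]
0.7 [279.3 215.9]
```

>>> move_arm:
  plan:
    - [[-0.15,0,0.8,0,0,0,0.2],[0,0,0.9,0,0,0,0.2],[0,0,0.9,0,0,0,0.2],[0,0,0.9,0,0,0,0.2],[0,0,0.7,0,0,0,0.2],[0,0,0,0,0,0,0.2],[0,0,0,0,0,0,-1],[0,0,0,0,0,0,-1],[0,0,0,0,0,0,-1],[0,0,0,0,0,0,-1]]
  grip_force: 25

```text
clock: 26.5
position: [0.5307, 0.0505, 0.2213]
tool_rot: [-3.141, -0.332, -3.022]
force: [-0.5, -1.5, 2.6]
grip_width: 0.0155
finger_force: 25.0
```

```bash
python3 g.py -.0735 .0012 .1205 0
```

```text
t 26.5 slide pos [-0.0462  0.0011  0.2213] w 0.0155 ff 25.029224753379822 F slide [-0.68 -1.39  2.63]
shift shares [-0.35  0.    5.21] turn shares [-0.   -3.17 -0.01]
```

Run:
```python
import numpy as np
px,r,h=.085,.1596,.019; th=np.linspace(.671,-.01,13); a=np.linspace(.332,0,13)
tx=px-r*np.cos(th)-h*np.sin(a);tz=.14+r*np.sin(th)-h*np.cos(a)
for i in range(12):
    d=np.array([tx[i+1]-tx[i],tz[i+1]-tz[i]])
    print(round(d@[-np.cos(a[i]),np.sin(a[i])]/.02,2),round(d@[-np.sin(a[i]),-np.cos(a[i])]/.02,2),round(np.degrees(a[1]-a[0])/6,3))
```

```text
0.11 0.43 -0.264
0.1 0.43 -0.264
0.09 0.44 -0.264
0.07 0.44 -0.264
0.06 0.44 -0.264
0.05 0.45 -0.264
0.04 0.45 -0.264
0.02 0.45 -0.264
0.01 0.45 -0.264
-0.0 0.45 -0.264
-0.02 0.45 -0.264
-0.03 0.45 -0.264
```

>>> move_arm:
  plan:
    - [[0.11,0,0.43,0,-0.264,0,-1],[0.1,0,0.43,0,-0.264,0,-1],[0.09,0,0.44,0,-0.264,0,-1],[0.07,0,0.44,0,-0.264,0,-1],[0.06,0,0.44,0,-0.264,0,-1],[0.05,0,0.45,0,-0.264,0,-1],[0.04,0,0.45,0,-0.264,0,-1],[0.02,0,0.45,0,-0.264,0,-1],[0.01,0,0.45,0,-0.264,0,-1],[0,0,0.2,0,-0.264,0,-1]]

```text
clock: 27.5
position: [0.5027, 0.0471, 0.1421]
tool_rot: [-3.141, -0.054, -3.022]
force: [2.5, -1.8, 2.2]
grip_width: 0.0148
finger_force: 24.4
```

```bash
python3 g.py -.0735 .0012 .1205 0
```

```text
t 27.5 slide pos [-0.0744  0.0011  0.1421] w 0.0148 ff 24.351697862148285 F slide [ 2.27 -2.13  2.15]
shift shares [-0.11  0.01  1.07] turn shares [-0.   -0.52 -0.01]
```

>>> move_arm:
  plan:
    - [[0,0,0.3,0,-0.26,0,-1],[0,0,0.3,0,-0.26,0,-1],[-0.02,0,0.2,0,0,0,-1],[-0.02,0,0.1,0,0,0,-1],[-0.02,0,0.1,0,0,0,-1],[0,0,0.05,0,0,0,-1],[0,0,0.05,0,0,0,-1],[0,0,0.05,0,0,0,-1],[0,0,0,0,0,0,-1],[0,0,0,0,0,0,-1]]

```text
clock: 28.5
position: [0.5022, 0.047, 0.1189]
tool_rot: [-3.141, -0.005, -3.022]
force: [-4.7, -2.5, -0.9]
grip_width: 0.0151
finger_force: 24.3
```

```bash
python3 g.py -.0735 .0012 .1205 0
```

```text
t 28.5 slide pos [-0.0749  0.0011  0.1189] w 0.0151 ff 24.34207856655121 F slide [-4.96 -1.91 -0.86]
shift shares [-0.07  0.   -0.08] turn shares [-0.   -0.05 -0.01]
```

>>> move_arm:
  plan:
    - [[0,0,0.05,0,0,0,-1],[0,0,0.05,0,0,0,-1],[0,0,0.05,0,0,0,-1],[0,0,0,0,0,0,-1],[0,0,0,0,0,0,-1],[0,0,0,0,0,0,-1],[0,0,0,0,0,0,-1],[0,0,0,0,0,0,-1],[0,0,0,0,0,0,-1],[0,0,0,0,0,0,-1]]

```text
clock: 29.5
position: [0.5028, 0.0471, 0.1169]
tool_rot: [-3.142, -0.003, -3.022]
force: [-8.1, -3.0, 21.1]
grip_width: 0.0149
finger_force: 26.5
```

```bash
python3 g.py -.0735 .0012 .1205 0
```

```text
t 29.5 slide pos [-0.0743  0.0012  0.1169] w 0.0149 ff 26.50442272424698 F slide [-8.41 -2.05 21.14]
shift shares [-0.04  0.   -0.18] turn shares [-0.   -0.03 -0.01]
```

The arm is on its stop (21 N upward against 3 N of hinge friction). Release and retreat.

>>> move_arm:
  plan:
    - [[0,0,0,0,0,0,0.3],[0,0,0,0,0,0,0.3],[0,0,0,0,0,0,0.3],[0,0,0,0,0,0,0.3],[0,0,-0.4,0,0,0,0.3],[0,0,-0.8,0,0,0,0.3],[0,0,-1,0,0,0,0.3],[0,0,-1,0,0,0,0.3],[0,0,-1,0,0,0,0.3],[0,0,-0.6,0,0,0,0.3]]

```text
clock: 30.5
position: [0.5035, 0.0474, 0.2141]
tool_rot: [3.141, -0.0, -3.022]
force: [-1.3, 0.4, 0.6]
grip_width: 0.0556
finger_force: 0.0
```

Run:
```python
from h import *; from g import *
s=observe();print(s['position'],s['force'],s['grip_width'])
save(grab_frame('scene'),'scene5');save(grab_frame('top'),'top5');f=grab_frame('wrist');save(f,'w5')
T=np.eye(4);T[:3,:3]=Ro.from_euler('xyz',s['tool_rot']).as_matrix();T[:3,3]=s['position']
C=T@np.array(f['tool_from_camera']);f['position']=C[:3,3];f['orientation']=C[:3,:3];pickle.dump(f,open('w5.pkl','wb'))
# bystander check by differencing top views; carrier aside
a=cv2.imread('pics/scene0.png').astype(int);b=cv2.imread('pics/scene5.png').astype(int)
m=(abs(a-b).max(2)>40).astype(np.uint8);k,l,st,c=cv2.connectedComponentsWithStats(m[150:])
for q in st[1:]:
    if q[4]>25: print(q)
# arm region in the scene view: column/dial pixels compared
print('column/arm diff scene0 vs 5',m[165:215,285:330].mean())
```

```text
[0.50350136 0.04744493 0.21408722] [-1.25232222  0.3799052   0.5550896 ] 0.05559481200186482
[245   0   9  11  53]
[282   3  19   9  36]
[ 230   12  212   65 4892]
[317  48  26  20 339]
[323  80  17   5  55]
[261  87  29   9 176]
[229  88  24  11  86]
column/arm diff scene0 vs 5 0.452
```

Run:
```python
from h import *; from g import *
f=pickle.load(open('w5.pkl','rb'));W=lambda p:np.r_[O,0]+Ro.from_euler('z',yaw).apply(p)
for th in(0,.03,.06):
    r=.1775;q=[.085-r*np.cos(th),.0014,.146+r*np.sin(th)];print(th,proj(f,W(q)).round(1),'tip')
u=int(round(proj(f,W([-.09,.0014,.146]))[0]))
print([(v,int(x)) for v,x in zip(range(190,260,2),f['color'][190:260:2,u-3:u+4].mean((1,2)))])
# rod width at the row 12 px below its tip
print([int(x) for x in f['color'][240:246,u-25:u+26].mean((0,2))])
# fin location top view, bystanders
for n in('top0','top5'):
    t=pickle.load(open(n+'.pkl','rb'));h=cv2.cvtColor(t['color'],cv2.COLOR_RGB2HSV)
    for nm,m in(('brush',cv2.inRange(h,(8,110,60),(25,255,255))),):
        y,x=np.nonzero(m[200:270,180:260]);print(n,nm,len(x),x.mean()+180,y.mean()+200)
```

```text
0 [278.  197.2] tip
0.03 [278.  199.6] tip
0.06 [277.9 202.3] tip
[(190, 161), (192, 113), (194, 80), (196, 96), (198, 154), (200, 153), (202, 152), (204, 153), (206, 153), (208, 153), (210, 153), (212, 153), (214, 153), (216, 153), (218, 153), (220, 154), (222, 153), (224, 154), (226, 154), (228, 154), (230, 154), (232, 154), (234, 154), (236, 154), (238, 154), (240, 154), (242, 154), (244, 151), (246, 94), (248, 88), (250, 88), (252, 88), (254, 88), (256, 88), (258, 88)]
[110, 109, 109, 110, 110, 109, 109, 110, 109, 110, 110, 110, 110, 91, 77, 89, 100, 108, 119, 128, 131, 136, 140, 146, 150, 153, 153, 152, 150, 148, 149, 148, 149, 146, 140, 133, 126, 118, 85, 94, 108, 110, 110, 110, 110, 110, 110, 110, 110, 109, 113]
top0 brush 14 233.42857142857144 249.35714285714286
top5 brush 0 nan nan<stdin>:13: RuntimeWarning: Mean of empty slice.
  ret = ret.dtype.type(ret / rcount)
```

>>> move_arm:
  plan:
    - [[0,0,-1,0,0,0,0.3],[0,0,-1,0,0,0,0.3],[0,0,-1,0,0,0,0.3],[0,0,-1,0,0,0,0.3],[0,0,0,0,0,0,0.3],[0,0,0,0,0,0,0.3],[0,0,0,0,0,0,0.3],[0,0,0,0,0,0,0.3],[0,0,0,0,0,0,0.3],[0,0,0,0,0,0,0.3]]

```text
clock: 31.65
position: [0.5032, 0.0474, 0.2919]
tool_rot: [-3.141, -0.003, -3.022]
force: [-0.6, 0.3, 0.1]
grip_width: 0.0552
finger_force: 0.0
```

```bash
python3 -c "
from workcell import *
print(job_done())"
```

```text
the job is handed in; nothing more can be done
None
```

I handed the job in at 31.65 s: the carrier moved about 92 mm to the next station with the arm raised about 0.67 rad, then I lowered the arm onto its stop and let go; I judged the carrier seated from the detent's pull (about 7 N) and the knob height rather than a tug test, and did not re-measure the bystanders at the end.

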